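# Clear the bottles, fetch the beaker to the stirrer, put the bottles back

## Task

The beaker at the back of the storage tray is wanted on the magnetic stirrer, but two bottles stand before it. First set both bottles upright on the steel side tray, then stand the beaker in the middle of the stirrer's round plate, and only then put each bottle back upright in the middle of the pad it came from. Do not tip any of the glassware, and leave the loose cap, the slide box and the timer where they are.

Things in the scene. Friction and masses are not known exactly. Their poses are not given: they have to be found in the camera images.
- storage_tray: Grey fixed tray, 245 (x) x 104 (y) mm, rim 14 mm high, with three round black rubber pads (72 mm) in file along its x axis: front at x = -77 mm, middle 0, back +77 mm, tops 8 mm above the bench. At the start the beaker stands centred on the back pad, the bottles, in either order, on the other two. Origin: centre of the underside; x points away from the robot (yaw within 0.15 rad), z up.
- side_tray: Shallow fixed tray of bare steel, 175 (x) x 100 (y) mm, rim 12 mm high and 3 mm thick, inner floor 3 mm above the bench; empty at the start. Holds both bottles one behind the other along x. It lies to the right of the storage tray, about 15 to 40 mm of bench between them, nearly parallel to it. Origin: centre of the underside; z up.
- stirrer: Magnetic stirrer, fixed: white block 120 x 120 mm, 44 mm high, with a round steel plate of 94 mm diameter in the middle of its top; the plate's flat top is 50 mm above the bench. A black knob stands out 12 mm from its front (-x) face. Origin: centre of the underside, under the plate's centre; z up.
- tall_bottle: Tall glass bottle with a blue screw cap (the cap is fixed on): 68 mm in diameter, 142 mm high; the cap, 39 mm in diameter, spans 116 to 142 mm above its foot. 0.28 kg, up to 1.3 times that. Origin: centre of the underside; z up.
- small_bottle: Small glass bottle with a blue screw cap (fixed on): 56 mm in diameter, 104 mm high; the cap, 39 mm in diameter, spans 78 to 104 mm above its foot. 0.14 kg, up to 1.3 times that. Origin: centre of the underside; z up.
- beaker: Small open glass beaker, 52 mm in diameter, 66 mm high, nearly straight walls. 0.06 kg. It is lower than the bottles. Origin: centre of the underside; z up.
- spare_cap: Loose orange bottle cap lying on the bench, 40 mm in diameter, 24 mm high; a bystander. Origin: centre of the underside.
- slide_case: Closed blue slide box on the bench, 85 x 86 mm, 32 mm high; a bystander. Origin: centre of the underside.
- timer: White bench timer lying flat, 66 x 66 mm, 18 mm high; a bystander. Origin: centre of the underside.
- inverted_microscope: Big black fixed microscope, an obstacle between the stirrer (on its left) and the two trays (on its right). It spans x -210 to +190 mm, y -130 to +130 mm from its origin; its eyepieces, nearest the robot, reach 290 mm above the bench, the lamp arm farther back 420 mm. Things can be carried past in front of it. Origin: on the bench under its middle.
Not all that is in view belongs to the job. Leave any green look-alike of the tall_bottle alone.

How it is judged:
On the way, in this order (a step that is already met when the one before it is completed fails the run):
1. both bottles stand upright and released on the side tray, the beaker still on its pad (x of tall_bottle in the frame of side_tray between -0.078 and 0.078 m and y of tall_bottle in the frame of side_tray between -0.045 and 0.045 m and z of tall_bottle in the frame of side_tray between 0 and 0.012 m and angle between each of tall_bottle, small_bottle's own z axis and vertical below 0.08 rad and contact force between each of tall_bottle, small_bottle and the fingers below 0.1 N and x of small_bottle in the frame of side_tray between -0.078 and 0.078 m and y of small_bottle in the frame of side_tray between -0.045 and 0.045 m and z of small_bottle in the frame of side_tray between 0 and 0.012 m and distance of beaker from where it was at the start of the episode below 0.02 m), for 0.2 s.
2. the beaker stands released in the middle of the stirrer's plate while both bottles still stand on the side tray (horizontal distance between beaker and stirrer below 0.014 m and z of beaker in the frame of stirrer between 0.045 and 0.055 m and angle between each of beaker, tall_bottle, small_bottle's own z axis and vertical below 0.08 rad and contact force between each of beaker, tall_bottle, small_bottle and the fingers below 0.1 N and x of tall_bottle in the frame of side_tray between -0.078 and 0.078 m and y of tall_bottle in the frame of side_tray between -0.045 and 0.045 m and z of tall_bottle in the frame of side_tray between 0 and 0.012 m and x of small_bottle in the frame of side_tray between -0.078 and 0.078 m and y of small_bottle in the frame of side_tray between -0.045 and 0.045 m and z of small_bottle in the frame of side_tray between 0 and 0.012 m), for 0.2 s.
At the end, for the whole second after the job is handed in: The beaker stands upright on the stirrer within 14 mm of the plate's centre; each bottle stands upright on the pad it came from, within 14 mm of where it stood; all released and at rest (horizontal distance between beaker and stirrer below 0.014 m and z of beaker in the frame of stirrer between 0.045 and 0.055 m and angle between each of beaker, tall_bottle, small_bottle's own z axis and vertical below 0.08 rad and contact force between each of beaker, tall_bottle, small_bottle and the fingers below 0.1 N and linear speed of each of beaker, tall_bottle, small_bottle below 0.03 m/s and distance of each of tall_bottle, small_bottle from where it was at the start of the episode below 0.014 m); the robot touches nothing.
It fails at once if the loose cap is displaced by more than 20 mm (distance of spare_cap from where it was at the start of the episode above 0.02 m).
It fails at once if the slide box is displaced by more than 20 mm (distance of slide_case from where it was at the start of the episode above 0.02 m).
It fails at once if the timer is displaced by more than 20 mm (distance of timer from where it was at the start of the episode above 0.02 m).
It fails at once if a bottle or the beaker is tipped by more than 0.5 rad (angle between any of tall_bottle, small_bottle, beaker's own z axis and vertical above 0.5 rad).
It also fails if it takes over 144 s, if anything falls off the work surface, if the arm or the gripper's body presses on something with over 40 N, if the wrist force passes 120 N, or if a joint passes its speed limit or range.

## Robot

A 6-joint arm with a two-finger parallel gripper is mounted at the origin on a cart in front of the work surface, level with it; the furniture and walls round the work are solid. World frame = base frame: x ahead of the robot, y to its left, z up, the work surface at z = 0. Lengths are in m, angles in rad, forces in N, time in s.
With the tool pointing down it reaches from about 0.225 to 0.725 m from the base axis. Payload 3.1 kg.
Tool frame: the origin (TCP) lies at the very end of the fingers, on their centre line; the grasp point (between the pads) lies 19 mm behind it; z points along the fingers, y is the line along which they close (so a half turn about z gives the same grasp; the last joint's range is limited). The gripper opens to 85 mm and grips with 20 to 120 N. Pads are 22 mm wide; open, the fingers measure 114 mm over their backs; the gripper's body (76 mm by 85 mm) begins 54 mm behind the grasp point. The pads swing forward as they close: fully open they stand 13 mm farther back than shut.
Start: joints at [-1.338, 0.048, 0.099, 1.622, 0, 1.443], TCP at [0.185, -0.491, 0.231] pointing down, gripper open.
Joint ranges: [-2.91, 2.91], [-0.99, 1.94], [-1.21, 1.42], [-2.12, 2.29], [-1.49, 1.47], [-3.14, 3.14]. Speed limits (rad/s): [2.79, 2.79, 3.14, 3.14, 3.14, 3.14].

## Interface

Orientations are given as a unit quaternion [w, x, y, z].
In Python, from cell import robot gives the robot as it stands.
- The arm moves only by the shell command python3 -m jog 'ROWS' [FORCE]. ROWS is text: rows parted by semicolons, each of 5 numbers parted by spaces: the shift along the tool's x, y, z in mm, then the turn about the tool's z in degrees, then the finger opening in mm, from 0 to 85.4. A call has 1 to 20 rows; each row is the pose to reach, as a shift and turn from the pose commanded when the call began, along the tool's axes at that moment; what a row does not reach only later rows make up. A row lasts 1/12 s, in which the tool goes at most 41.7 mm and 7.16 degrees, less where a joint would pass 70% of its speed; a pose out of reach is approached as far as the arm can. A call with a gripper value outside its range is refused whole. The fingers move at their own pace and stop on an object; FORCE is the grip in N (left out, the last holds). Time passes only in rows, so rows that repeat a pose let the fingers close. It gives the time, the measured TCP pose, the force, the opening and the grip force at its end, in the units of the state.
- robot.read_state(): the state, without advancing time (a new reading comes with each control period).
- robot.read_camera(name): name is "side" or "top" or "wrist"; returns a dict with "image" (400x640x3 uint8, blue, green, red), "fovy" (degrees; the focal length in pixels is half the picture's height over the tangent of half this angle, whatever the lens; pixels are square), "cx", "cy" (the principal point, pixels), "R" (3x3) and "t" (3): a world point X has camera coordinates R X + t; the wrist camera has in their place "tool_from_camera" (4x4, takes a point from camera to tool coordinates, whose origin is the TCP and whose axes are the flange's). Camera axes: x right, y down, z forward; pixel columns grow to the right and rows downward; lengths in m; the calibration is good to about 2 mm. A picture is of the moment at which its call begins: read the wrist's pose just before it. There is no depth.
- robot.close_job(): hands the job in; it is judged then, once.
Trained networks look in a picture, given as the dict that the camera call returned (one of the last four; its "shot" number tells which), for a name from the list of things; names that differ only in an ending like _2 or _b are one class to them, and where a whole thing is asked for, a point or a joint stands for the part that bears it (a point fixed in the world has none). Each returns a list of dicts, best first, with "p" (0 to 1); they miss things now and then, are a little off and sometimes report something else, mostly with a low value. They report only what shows in the picture. A call takes as long as a camera call. They do not tell look-alikes from the thing itself.
- robot.find_in(target, picture): "location" ([x, y, z] in m, in world coordinates, good to about 4 mm: the middle of the surface that is visible of it).
The state is a dict: "time": time; "joint_pos": joint angles; "qd": joint speeds; "tau": joint torques, N m; "eef_pos": TCP position; "eef_rot": TCP orientation; "ft_force": force on the tool from outside, world axes, zero at the start; "torque": the same for the moment, N m; "finger_gap": finger opening in m; "gripper_force": force on a finger pad.
Only numpy, scipy, OpenCV 4.12 (cv2) and the standard library are available. Lean on these libraries where they do the work, as an engineer would, in place of code of your own. Each camera call takes 0.05 s, during which the arm holds its last target. There are 200 camera calls.

## Working session

There is one attempt and no reset: what is moved stays moved. The work goes in short steps, Python scripts to look and compute and a shell command to move; the robot and the scene stay as the last step left them, time stands still between calls to the robot, and variables do not carry over. Pictures are saved under pics/ and viewed, at most 15 in all, crops included, and the job is handed in when it is done.

```bash
ls; mkdir -p pics; cat > h.py <<'E'
import numpy as np, cv2
from cell import robot
from scipy.spatial.transform import Rotation as Ro
def st():
    s=robot.read_state(); q=s["eef_rot"]; return s,np.array(s["eef_pos"]),Ro.from_quat([q[1],q[2],q[3],q[0]]).as_matrix()
def snap(n):
    _,p,R=st(); c=robot.read_camera(n)
    if n=="wrist":
        T=np.array(c["tool_from_camera"]); Rw=R@T[:3,:3]; tw=R@T[:3,3]+p
        c["Rw"]=Rw.T; c["tw"]=-Rw.T@tw
    else: c["Rw"]=np.array(c["R"]);c["tw"]=np.array(c["t"])
    c["f"]=200/np.tan(np.radians(c["fovy"])/2); return c
def ray(c,u,v):
    d=c["Rw"].T@np.array([(u-c["cx"])/c["f"],(v-c["cy"])/c["f"],1]); return -c["Rw"].T@c["tw"],d
def onz(c,u,v,z):
    o,d=ray(c,u,v); return o+d*(z-o[2])/d[2]
def proj(c,X):
    x=c["Rw"]@np.array(X)+c["tw"]; return x[:2]/x[2]*c["f"]+[c["cx"],c["cy"]]
def tri(a,ua,b,ub):
    o1,d1=ray(a,*ua);o2,d2=ray(b,*ub);k=np.linalg.lstsq(np.c_[d1,-d2],o2-o1,rcond=None)[0]
    return (o1+d1*k[0]+o2+d2*k[1])/2, np.linalg.norm(o1+d1*k[0]-o2-d2*k[1])
E
python3 - <<'E'
from h import *
s,p,R=st();print(p,R.round(3),s["finger_gap"])
for n in("top","side"):
    c=snap(n);cv2.imwrite(f"pics/{n}0.png",c["image"]);print(n,(-c["Rw"].T@c["tw"]).round(3),c["f"])
    for t in "storage_tray side_tray stirrer tall_bottle small_bottle beaker spare_cap slide_case timer inverted_microscope".split():
        for d in robot.find_in(t,c)[:3]: print(t,np.round(d["location"],3),round(d["p"],2),proj(c,d["location"]).round())
E
```

```text
pics
[ 0.18517452 -0.49059583  0.23008844] [[ 0.936  0.353 -0.001]
 [ 0.353 -0.936  0.002]
 [ 0.    -0.002 -1.   ]] 0.08514219496050834
top [ 0.345 -0.185  1.707] 454.7901534114614
storage_tray [ 0.465 -0.285  0.005] 0.63 [335. 223.]
storage_tray [0.536 0.138 0.044] 0.36 [220. 202.]
side_tray [ 0.448 -0.43  -0.   ] 0.6 [373. 227.]
stirrer [0.535 0.139 0.042] 0.84 [220. 202.]
tall_bottle [ 0.464 -0.293  0.115] 0.74 [339. 221.]
tall_bottle [ 0.426 -0.724  0.096] 0.69 [460. 232.]
small_bottle [ 0.39  -0.297  0.095] 0.64 [340. 242.]
small_bottle [ 0.549 -0.299  0.028] 0.19 [339. 200.]
beaker [ 0.549 -0.296  0.027] 0.53 [338. 200.]
spare_cap [ 0.436 -0.003  0.027] 0.49 [259. 230.]
slide_case [ 0.712 -0.348  0.029] 0.95 [352. 157.]
timer [0.377 0.331 0.021] 0.77 [168. 245.]
inverted_microscope [ 0.389 -0.295  0.092] 0.2 [339. 242.]
side [-0.195 -1.193  1.06 ] 389.58323867220923
storage_tray [ 0.479 -0.334  0.007] 0.85 [334. 237.]
side_tray [ 0.451 -0.429  0.004] 0.79 [344. 255.]
side_tray [ 0.478 -0.334  0.012] 0.6 [334. 236.]
tall_bottle [ 0.459 -0.32   0.094] 0.93 [328. 220.]
tall_bottle [ 0.416 -0.754  0.092] 0.85 [403. 305.]
small_bottle [ 0.392 -0.318  0.082] 0.73 [313. 229.]
small_bottle [0.38  0.318 0.021] 0.25 [236. 166.]
beaker [ 0.543 -0.301  0.055] 0.76 [342. 217.]
slide_case [ 0.706 -0.359  0.034] 0.61 [383. 213.]
timer [0.381 0.322 0.021] 0.46 [236. 166.]
inverted_microscope [ 0.705 -0.36   0.036] 0.33 [383. 213.]
```

```bash
python3 - <<'E'
import cv2
a=cv2.imread("pics/top0.png")[130:280,140:480];cv2.imwrite("pics/top1.png",cv2.resize(a,None,fx=2.35,fy=2.35,interpolation=2))
b=cv2.imread("pics/side0.png")[100:350,170:450];cv2.imwrite("pics/side1.png",cv2.resize(b,None,fx=2.4,fy=2.4,interpolation=2))
E
```

```text
(no output)
```

View pics/top1.png

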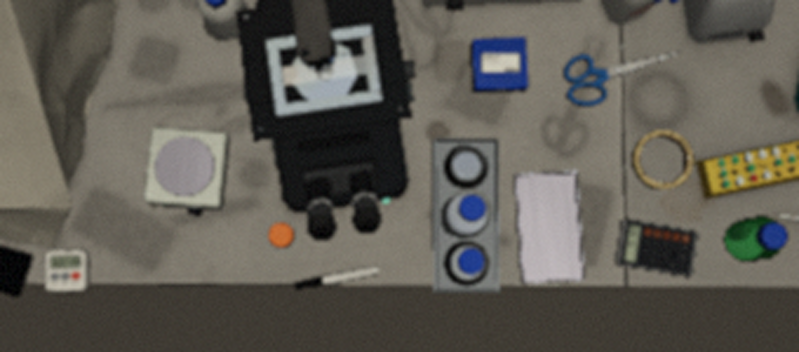

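View pics/side1.png

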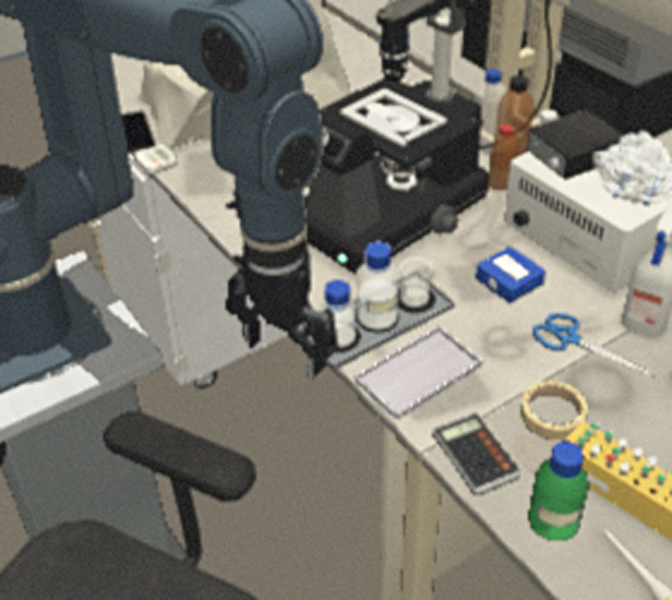

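The pictures show the storage tray with the small bottle in front (top view ~340,241), the tall one in the middle (~340,218) and the beaker behind (~338,200). The side tray is to the right (~373,227) and the stirrer left of the microscope (~219,201). The green look-alike is far right. I'll measure roughly from the top view, then move the wrist camera over.

```bash
python3 - <<'E'
from h import *
c=snap("top")
def q(n,u,v,z): print(n,onz(c,140+u/2.35,130+v/2.35,z).round(3))
q("tallcap",471,207,.15);q("smallcap",470,260,.112);q("beaker",466,165,.03)
for p in((432,140),(500,140),(500,290),(434,290)):q("stor",*p,.014)
for p in((515,173),(578,171),(584,280),(522,284)):q("side",*p,.012)
q("stir",185,166,.05)
for p in((320,238),(310,215),(380,232),(405,180),(275,150)):q("eye",*p,.29)
for p in((285,195),(405,195),(275,140)):q("body",*p,.15)
s,p,R=st()
d=np.array([.33,-.33,.36])-p;print((R.T@d*1000).round())
w=snap("wrist");print(np.round(w["tool_from_camera"],3))
E
```

```text
tallcap [ 0.471 -0.295  0.15 ]
smallcap [ 0.395 -0.296  0.112]
beaker [ 0.547 -0.296  0.03 ]
stor [ 0.589 -0.242  0.014]
stor [ 0.589 -0.351  0.014]
stor [ 0.351 -0.35   0.014]
stor [ 0.35  -0.246  0.014]
side [ 0.537 -0.375  0.012]
side [ 0.54  -0.476  0.012]
side [ 0.367 -0.483  0.012]
side [ 0.36  -0.385  0.012]
stir [0.54  0.143 0.05 ]
eye [ 0.417 -0.085  0.29 ]
eye [ 0.448 -0.071  0.29 ]
eye [ 0.426 -0.164  0.29 ]
eye [ 0.495 -0.197  0.29 ]
eye [ 0.534 -0.023  0.29 ]
body [ 0.487 -0.023  0.15 ]
body [ 0.488 -0.198  0.15 ]
body [ 0.568 -0.007  0.15 ]
[ 192. -100. -129.]
[[-0.001 -0.95  -0.313  0.081]
 [ 1.    -0.001  0.    -0.001]
 [-0.    -0.313  0.95  -0.144]
 [ 0.     0.     0.     1.   ]]
```

```bash
python3 -m jog '0 0 -40 0 85; 0 0 -80 0 85; 0 0 -110 4 85; 30 -3 -130 8 85; 65 -6 -130 12 85; 100 -10 -130 16 85; 135 -13 -130 20 85; 170 -17 -130 21 85; 205 -20 -130 21 85; 240 -24 -130 21 85; 275 -27 -130 21 85; 300 -30 -130 21 85; 317 -31 -130 21 85; 317 -31 -130 21 85; 317 -31 -130 21 85; 317 -31 -130 21 85'
python3 - <<'E'
from h import *
s,p,R=st();print(s["eef_pos"],R.round(3)); 
w=snap("wrist");cv2.imwrite("pics/w0.png",w["image"]);print(w["f"],s["ft_force"])
for t in "tall_bottle small_bottle beaker storage_tray side_tray".split():
  for d in robot.find_in(t,w)[:2]: print(t,np.round(d["location"],3),round(d["p"],2),proj(w,d["location"]).round())
E
```

```text
time: 2.53
eef_pos: [0.4705, -0.3506, 0.3613]
eef_rot: [0.0, 1.0, -0.003, -0.0]
ft_force: [0.3, -0.6, 0.2]
finger_gap: 0.0849
gripper_force: 0.0
[ 0.47046159 -0.35060925  0.36131274] [[ 1.    -0.006 -0.001]
 [-0.006 -1.    -0.   ]
 [-0.001  0.    -1.   ]]
327.72589871765683 [ 0.31852163 -0.6486084   0.16708184]
tall_bottle [ 0.484 -0.302  0.115] 0.96 [276. 155.]
tall_bottle [ 0.438 -0.719  0.082] 0.73 [594. 183.]
small_bottle [ 0.407 -0.3    0.09 ] 0.63 [280. 209.]
beaker [ 0.552 -0.292  0.031] 0.77 [274.  95.]
storage_tray [ 0.511 -0.318  0.007] 0.77 [295. 124.]
side_tray [ 0.46  -0.424  0.   ] 0.96 [364. 157.]
side_tray [ 0.514 -0.319  0.007] 0.52 [296. 122.]
```

View pics/w0.png

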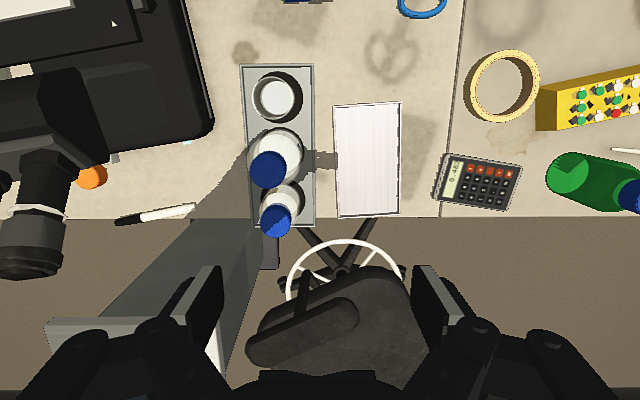

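```bash
cat > m.py <<'E'
from h import *
from scipy.optimize import least_squares
def blob(c,guess,lo=(100,90,40),hi=(128,255,255)):
    m=cv2.inRange(cv2.cvtColor(c["image"],cv2.COLOR_BGR2HSV),lo,hi)
    n,l,s,ce=cv2.connectedComponentsWithStats(m)
    ok=[i for i in range(1,n) if s[i,4]>40]
    i=min(ok,key=lambda i:np.linalg.norm(ce[i]-guess)); return ce[i],s[i,4]
def cyl(c,x,y,zt,r,h):
    a=np.linspace(0,2*np.pi,40);P=np.array([proj(c,[x+r*np.cos(t),y+r*np.sin(t),z]) for z in(zt,zt-h) for t in a],np.float32)
    H=cv2.convexHull(P);M=cv2.moments(H);return np.array([M["m10"],M["m01"]])/M["m00"],M["m00"]
def fitcap(cs,g):
    bs=[blob(c,cyl(c,*g,.0195,.026)[0]) for c in cs]
    f=lambda v:np.concatenate([(cyl(c,*v,.0195,.026)[0]-b[0])*np.sqrt(c["f"]/400) for c,b in zip(cs,bs)])
    r=least_squares(f,g);return r.x,f(r.x),[(b[1],cyl(c,*r.x,.0195,.026)[1]) for c,b in zip(cs,bs)]
E
python3 - <<'E'
from h import *; import pickle
c=snap("wrist");t=snap("top");pickle.dump([c,t],open("v0.pkl","wb"))
E
python3 -m jog '-13 -26 0 0 85; -26 -53 0 0 85; -40 -80 0 0 85; -40 -80 0 0 85; -40 -80 0 0 85'
python3 - <<'E'
from m import *; import pickle
a,t=pickle.load(open("v0.pkl","rb"));b=snap("wrist");pickle.dump([a,t,b],open("v0.pkl","wb"));cv2.imwrite("pics/w1.png",b["image"])
np.set_printoptions(precision=4,suppress=True)
for g in((.471,-.295,.15),(.395,-.296,.112)):
    print(fitcap([a,b],g));print(fitcap([a,b,t],g))
for n,u in dict(st1=(240,65),st2=(313,65),si1=(333,104),si2=(402,102),si3=(400,214),si4=(338,219)).items(): print(n,onz(a,*u,.013),u)
E
```

```text
time: 3.35
eef_pos: [0.4308, -0.269, 0.3621]
eef_rot: [0.0, 1.0, -0.002, 0.0]
ft_force: [0.0, 0.4, -0.0]
finger_gap: 0.0852
gripper_force: 0.0
(array([ 0.4713, -0.2949,  0.151 ]), array([ 0.0627,  0.1425, -0.0379, -0.1243]), [(np.int32(1090), 1104.50055639958), (np.int32(1097), 1110.9260951945325)])
(array([ 0.4867, -0.2994,  0.2161]), array([-5.4683, -0.9745,  9.7425, -8.7978, -9.7921, 58.1861]), [(np.int32(1090), 1650.131624066271), (np.int32(1097), 1693.7527282737428), (np.int32(351), 118.25820366572589)])
(array([ 0.3944, -0.2953,  0.1146]), array([-0.0144,  0.0458,  0.0214, -0.0431]), [(np.int32(817), 862.2759174653329), (np.int32(835), 872.1996742086485)])
(array([ 0.4568, -0.3007,  0.2793]), array([-20.3855,   2.2363,  20.7064, -16.9051,  -7.7264,  66.2211]), [(np.int32(817), 2508.9450605744496), (np.int32(835), 2589.5449149452616), (np.int32(351), 128.64971873164177)])
st1 [ 0.5919 -0.2448  0.013 ] (240, 65)
st2 [ 0.5911 -0.3462  0.013 ] (313, 65)
si1 [ 0.5391 -0.3744  0.013 ] (333, 104)
si2 [ 0.541  -0.4735  0.013 ] (402, 102)
si3 [ 0.3698 -0.4829  0.013 ] (400, 214)
si4 [ 0.362  -0.3838  0.013 ] (338, 219)
```

View pics/w1.png

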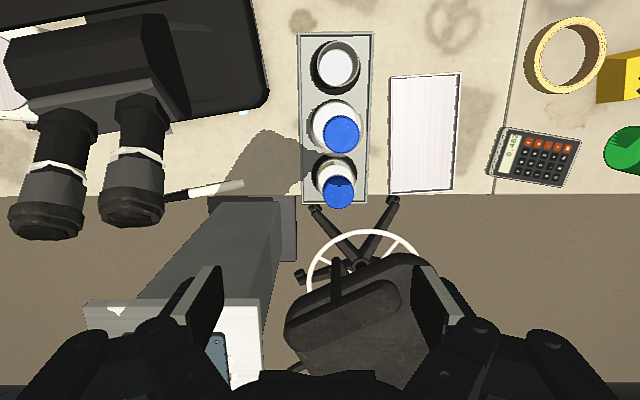

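w1 shows both caps clearly (tall at 341,133; small at 338,191), the beaker at (337,66), and side tray corners at (390,77), (460,73), (454,190), (389,194). Fitted cap tops are 151 and 115 mm against 150 and 112 expected. I'll grasp the small bottle first.

```bash
python3 -m jog '-18 13 0 0 80; -37 26 0 0 80; -37 26 40 0 80; -37 26 80 0 80; -37 26 120 0 80; -37 26 150 0 80; -37 26 170 0 80; -37 26 170 0 80;-37 26 170 0 80' 25
python3 - <<'E'
from m import *; import pickle
a,t,b=pickle.load(open("v0.pkl","rb"))
np.set_printoptions(precision=4,suppress=True)
A=[(240,65),(313,65),(333,104),(402,102),(400,214),(338,219)];B=[(298,33),(374,33),(390,77),(460,73),(454,190),(389,194)]
for u,v in zip(A,B):print(tri(a,u,b,v))
# beaker rim: bright/dark ellipse approx centres
c=snap("wrist");s,p,R=st();print(p,R.round(4)); cv2.imwrite("pics/w2.png",c["image"])
E
```

```text
time: 4.15
eef_pos: [0.3938, -0.2961, 0.1901]
eef_rot: [-0.001, 1.0, -0.003, -0.001]
ft_force: [0.1, 0.2, -0.2]
finger_gap: 0.0802
gripper_force: 0.0
(array([ 0.5922, -0.2443,  0.0108]), np.float64(0.0003402011682897207))
(array([ 0.5907, -0.3463,  0.0183]), np.float64(3.646334332432573e-05))
(array([ 0.5377, -0.3757, -0.0051]), np.float64(0.0021303087374044175))
(array([ 0.5411, -0.4777, -0.0049]), np.float64(0.0010151279301473762))
(array([ 0.3706, -0.4823,  0.015 ]), np.float64(0.00023389534450917457))
(array([ 0.3618, -0.3835,  0.009 ]), np.float64(0.002677071955094626))
[ 0.3947 -0.2968  0.1921] [[ 1.     -0.0064  0.0006]
 [-0.0063 -1.     -0.0007]
 [ 0.0006  0.0007 -1.    ]]
```

View pics/w2.png

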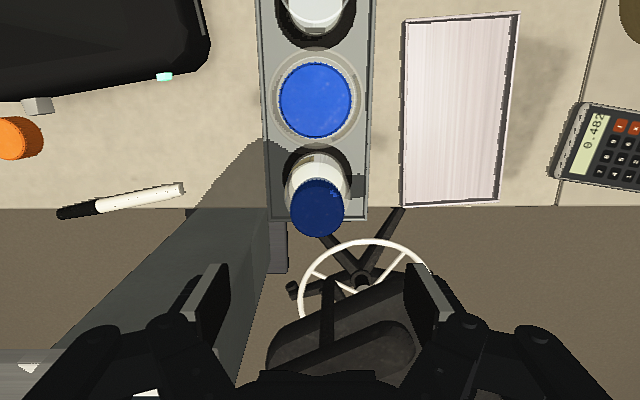

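w2 shows the small cap (317,207) on the finger centre line, with the side tray clear at right (400-520, 15-205). Descending to grasp.

```bash
python3 -m jog '0 0 40 0 80; 0 0 80 0 80; 0 0 100 0 80; 0 0 110 0 80; 0 0 110 0 80; 0 0 110 0 80; 0 0 110 0 60; 0 0 110 0 40; 0 0 110 0 25; 0 0 110 0 25; 0 0 110 0 25; 0 0 110 0 25; 0 0 110 0 25' 30; python3 -c "
from h import *
print(st()[0]['joint_pos'])"
```

```text
time: 5.28
eef_pos: [0.3955, -0.2959, 0.0838]
eef_rot: [0.0, 1.0, -0.003, 0.002]
ft_force: [0.0, 2.3, 6.2]
finger_gap: 0.0391
gripper_force: 27.7
[-7.79414205e-01 -1.64212912e-02 -2.59841847e-01  1.32458281e+00
  1.97248308e-03  2.36755166e+00]
```

```bash
python3 -m jog '0 0 -15 0 25; 0 0 -35 0 25; 0 0 -60 0 25; 3 25 -60 0 25; 6 50 -60 0 25; 9 75 -60 0 25; 12 100 -60 0 25; 15 120 -60 0 25; 16 135 -60 0 25; 16 135 -60 0 25; 16 135 -60 0 25; 16 135 -60 0 25'
python3 - <<'E'
from h import *
c=snap("wrist");s,p,R=st();print(p,s["ft_force"]); cv2.imwrite("pics/w3.png",c["image"])
# outline of tray: project corner estimate
for X in((.4527-.0845,-.4295-.0047+.05,.012),(.4527-.09,-.4295,.012),(.411,-.431,.003)):print(proj(c,X))
E
```

```text
time: 6.28
eef_pos: [0.4093, -0.4301, 0.1412]
eef_rot: [-0.001, 1.0, -0.003, -0.0]
ft_force: [1.0, 0.6, -1.4]
finger_gap: 0.0391
gripper_force: 27.4
[ 0.4094321  -0.42989804  0.14130881] [ 0.06029925 -1.20577671 -2.57900966]
[267.36569426 236.81158663]
[317.28594912 242.07724611]
[318.65508912 188.40554372]
```

View pics/w3.png

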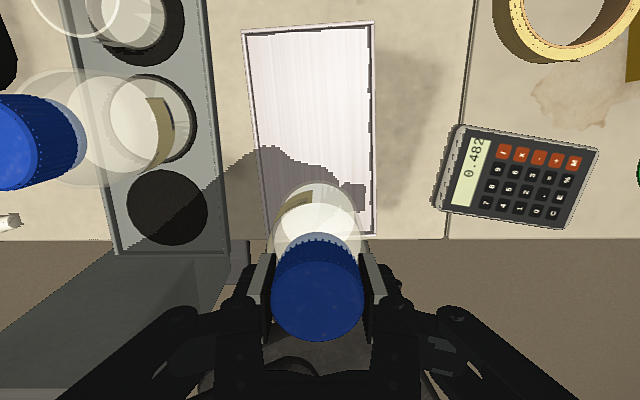

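w3: the small bottle hangs centred over the near half of the side tray (edges at u≈265 and 373, bottle at 318). The front pad is vacated at (167,207). Lowering.

```bash
python3 -m jog '0 0 20 0 25; 0 0 40 0 25; 0 0 52 0 25; 0 0 57 0 25; 0 0 60 0 25; 0 0 62 0 25; 0 0 62 0 25; 0 0 62 0 25'
```

```text
time: 7.0
eef_pos: [0.41, -0.4315, 0.0805]
eef_rot: [0.001, 1.0, -0.003, 0.001]
ft_force: [0.6, 1.1, -1.8]
finger_gap: 0.039
gripper_force: 27.5
```

Not yet in contact (still carrying the weight); lower by 2 mm more and release.

```bash
python3 -m jog '0 0 1 0 25; 0 0 2 0 25; 0 0 2 0 25; 0 0 2 0 25'; python3 -m jog '0 0 0 0 25;0 0 0 0 25'
```

```text
time: 7.33
eef_pos: [0.41, -0.4319, 0.079]
eef_rot: [0.001, 1.0, -0.003, 0.001]
ft_force: [-0.4, -0.2, 5.2]
finger_gap: 0.0386
gripper_force: 29.3
time: 7.5
eef_pos: [0.41, -0.4319, 0.079]
eef_rot: [0.001, 1.0, -0.003, 0.001]
ft_force: [-1.6, -0.3, 5.6]
finger_gap: 0.0388
gripper_force: 29.6
```

```bash
python3 -m jog '0 0 0 0 45; 0 0 0 0 60; 0 0 0 0 75; 0 0 0 0 75; 0 0 -10 0 75; 0 0 -30 0 75; 0 0 -60 0 75; 0 0 -95 0 75; 0 0 -130 0 75; 0 0 -150 0 75; 8 -15 -150 0 75; 20 -45 -150 0 75; 35 -80 -150 0 75; 50 -112 -150 0 75; 61 -137 -150 0 75; 61 -137 -150 0 75; 61 -137 -150 0 75; 61 -137 -150 0 75'
python3 - <<'E'
from m import *; np.set_printoptions(precision=4,suppress=True)
c=snap("wrist");s,p,R=st();print(p,s["ft_force"]); cv2.imwrite("pics/w4.png",c["image"])
print(blob(c,proj(c,(.4713,-.2949,.15))),cyl(c,.4713,-.2949,.15,.0195,.026))
print(blob(c,proj(c,(.41,-.4315,.107))),cyl(c,.41,-.4315,.107,.0195,.026))
E
```

```text
time: 9.0
eef_pos: [0.4713, -0.2946, 0.2278]
eef_rot: [0.001, 1.0, -0.003, 0.0]
ft_force: [-0.6, 0.2, -0.1]
finger_gap: 0.0746
gripper_force: 0.0
[ 0.4711 -0.295   0.2276] [-0.6311 -0.1978 -0.1409]
(array([317.6175, 208.8578]), np.int32(2567)) (array([317.9022, 208.6889]), 2561.639513283968)
(array([465.0109, 256.5459]), np.int32(1839)) (array([464.2345, 254.0143]), 1957.001050207764)
```

View pics/w4.png

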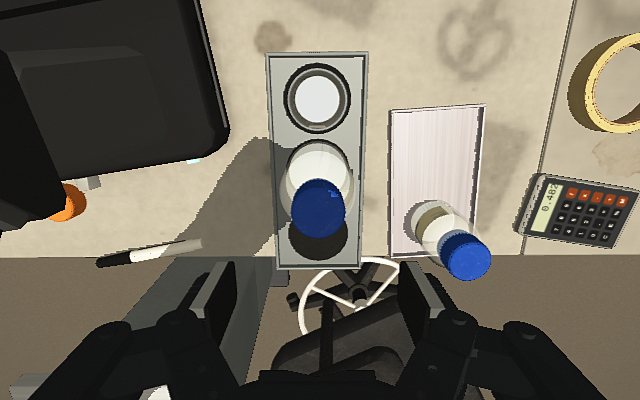

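w4: the small bottle stands upright on the side tray, foot around (433,222). The tall cap (318,209) is exactly where predicted. Grasping the tall bottle.

```bash
python3 -m jog '0 0 40 0 75; 0 0 80 0 75; 0 0 98 0 75; 0 0 106 0 75; 0 0 106 0 75; 0 0 106 0 60; 0 0 106 0 40; 0 0 106 0 25; 0 0 106 0 25; 0 0 106 0 25; 0 0 106 0 25; 0 0 106 0 25' 40
python3 -m jog '0 0 -10 0 25; 0 0 -30 0 25; 0 0 -60 0 25; 0 0 -60 0 25;0 0 -60 0 25'
```

```text
time: 10.05
eef_pos: [0.4729, -0.2955, 0.1243]
eef_rot: [0.002, 1.0, -0.003, 0.002]
ft_force: [0.2, -0.3, 7.4]
finger_gap: 0.0377
gripper_force: 41.2
time: 10.47
eef_pos: [0.4723, -0.2951, 0.1834]
eef_rot: [0.001, 1.0, -0.003, 0.002]
ft_force: [-0.6, 0.1, -3.6]
finger_gap: 0.0377
gripper_force: 40.8
```

```bash
python3 -m jog '3 22 0 0 25; 6 45 0 0 25; 10 70 0 0 25; 14 95 0 0 25; 18 116 0 0 25; 20 131 0 0 25; 20 131 0 0 25; 20 131 0 0 25; 20 131 20 0 25; 20 131 40 0 25; 20 131 52 0 25; 20 131 58 0 25; 20 131 62 0 25; 20 131 63 0 25; 20 131 63 0 25; 20 131 63 0 25'
```

```text
time: 11.8
eef_pos: [0.491, -0.425, 0.1194]
eef_rot: [0.0, 1.0, -0.003, 0.001]
ft_force: [-0.8, 1.9, 0.3]
finger_gap: 0.0378
gripper_force: 41.8
```

```bash
python3 -m jog '0 0 1 0 25; 0 0 2 0 25; 0 0 2 0 25; 0 0 2 0 25; 0 0 2 0 25'
```

```text
time: 12.22
eef_pos: [0.4913, -0.4251, 0.1194]
eef_rot: [0.0, 1.0, -0.003, 0.001]
ft_force: [-1.2, 4.2, 7.2]
finger_gap: 0.0373
gripper_force: 42.6
```

```bash
python3 -m jog '0 0 0 0 45; 0 0 0 0 60; 0 0 0 0 75; 0 0 0 0 80; 0 0 -10 0 80; 0 0 -30 0 80; 0 0 -60 0 80; 0 0 -80 0 80; 0 0 -80 0 80; 15 -35 -80 0 80; 30 -70 -80 0 80; 45 -105 -80 0 80; 57 -130 -80 0 80; 57 -130 -60 0 80; 57 -130 -40 0 80; 57 -130 -20 0 80; 57 -130 -20 0 80; 57 -130 -20 0 80; 57 -130 -20 0 80'
python3 - <<'E'
from m import *; np.set_printoptions(precision=4,suppress=True)
c=snap("wrist");s,p,R=st();print(p,R,s["ft_force"])
im=c["image"].copy()
for z in(.008,.074):
  for a in np.linspace(0,6.28,60): u=proj(c,(.5483+.026*np.cos(a),-.2945+.026*np.sin(a),z));cv2.circle(im,tuple(int(k) for k in u),0,(0,0,255),-1)
cv2.imwrite("pics/w5.png",im)
t=snap("top")
for n in("tall_bottle","small_bottle"):print(n,[(np.round(d["location"],3),round(d["p"],2)) for d in robot.find_in(n,t)[:2]])
E
```

```text
time: 13.8
eef_pos: [0.5484, -0.2961, 0.1371]
eef_rot: [0.0, 1.0, -0.003, 0.0]
ft_force: [-0.7, -0.7, -0.5]
finger_gap: 0.0801
gripper_force: 0.0
[ 0.5489 -0.2964  0.138 ] [[ 1.     -0.0062  0.002 ]
 [-0.0062 -1.     -0.0014]
 [ 0.002   0.0014 -1.    ]] [0.3367 0.0824 0.8456]
tall_bottle [(array([ 0.481, -0.414,  0.107]), 0.82), (array([ 0.424, -0.725,  0.097]), 0.63)]
small_bottle [(array([ 0.402, -0.425,  0.082]), 0.7)]
```

View pics/w5.png

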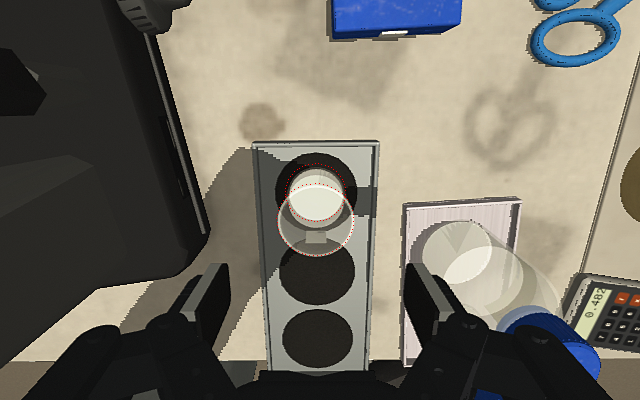

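w5: the predicted rim and foot circles lie on the beaker (rim 316,220; foot 317,190), and both trays are as expected. Descending on the beaker.

```bash
python3 -m jog '0 -1 40 0 80; 0 -1 75 0 80; 0 -1 92 0 80; 0 -1 100 0 80; 0 -1 100 0 80; 0 -1 100 0 80; 0 -1 100 0 65; 0 -1 100 0 55; 0 -1 100 0 45; 0 -1 100 0 45; 0 -1 100 0 45; 0 -1 100 0 45' 20
python3 -m jog '0 0 -10 0 45; 0 0 -30 0 45; 0 0 -60 0 45; 0 0 -100 0 45; 0 0 -130 0 45; 0 0 -150 0 45; 0 0 -150 0 45; 0 0 -150 0 45'
```

```text
time: 15.0
eef_pos: [0.5499, -0.2957, 0.0391]
eef_rot: [0.001, 1.0, -0.003, 0.002]
ft_force: [1.2, 1.3, 6.3]
finger_gap: 0.0505
gripper_force: 20.9
time: 15.67
eef_pos: [0.5492, -0.2954, 0.1885]
eef_rot: [0.001, 1.0, -0.003, 0.002]
ft_force: [0.1, -0.6, -1.2]
finger_gap: 0.0504
gripper_force: 21.0
```

```bash
python3 -m jog '-15 0 0 0 45; -40 0 0 0 45; -70 0 0 0 45; -100 0 0 0 45; -130 0 0 0 45; -160 0 0 0 45; -190 0 0 0 45; -220 0 0 0 45; -245 -15 0 0 45; -265 -40 0 -6 45; -280 -70 0 -12 45; -289 -100 0 -18 45; -289 -125 0 -24 45; -289 -145 0 -30 45; -289 -145 0 -36 45; -289 -145 0 -42 45; -289 -145 0 -48 45; -289 -145 0 -54 45; -289 -145 0 -60 45; -289 -145 0 -60 45'
python3 - <<'E'
from h import *
s,p,R=st();print(p,s["joint_pos"])
for w in((.26,0,.19),(.27,.14,.19),(.40,.14,.19),(.538,.141,.19)):print(w,(R.T@(np.array(w)-p)*1000).round())
t=snap("top");print([(d["location"],d["p"]) for d in robot.find_in("stirrer",t)])
# plate circle in top image: pale-violet disc
a=t["image"][175:235,190:250];cv2.imwrite("pics/st.png",cv2.resize(a,None,fx=8,fy=8,interpolation=2))
E
```

```text
time: 17.33
eef_pos: [0.2591, -0.1472, 0.1841]
eef_rot: [-0.002, 0.867, 0.498, -0.001]
ft_force: [0.6, 0.9, -0.9]
finger_gap: 0.05
gripper_force: 21.2
[ 0.25913801 -0.14717593  0.18407858] [-7.42867864e-01 -5.66450315e-01 -4.89395183e-01  1.65221384e+00
 -5.71788326e-05  1.35552636e+00]
(0.26, 0, 0.19) [128. -73.  -5.]
(0.27, 0.14, 0.19) [ 254. -135.   -5.]
(0.4, 0.14, 0.19) [319. -23.  -6.]
(0.538, 0.141, 0.19) [389.  96.  -6.]
[([0.5372, 0.1362, 0.044], 0.84)]
```

View pics/st.png

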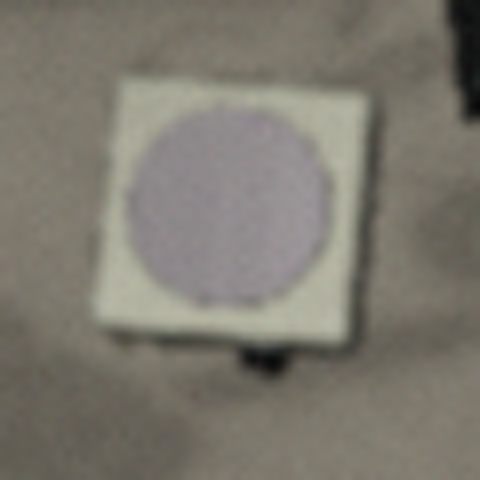

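The plate is at crop (228,204), i.e. top picture (218.3,200.3). Moving left in front of the microscope toward it.

```bash
python3 -m jog '20 -11 -8 0 45; 46 -26 -16 0 45; 74 -42 -20 0 45; 101 -58 -20 0 45; 128 -73 -20 0 45; 156 -87 -20 0 45; 184 -101 -20 0 45; 212 -115 -20 0 45; 238 -127 -20 0 45; 254 -130 -20 0 45; 266 -112 -20 0 45; 282 -87 -20 0 45; 298 -60 -20 0 45; 311 -38 -20 0 45; 319 -23 -20 0 45; 319 -23 -20 0 45; 319 -23 -20 0 45; 319 -23 -20 0 45'
python3 - <<'E'
from h import *
s,p,R=st();print(p,s["joint_pos"]);w=snap("wrist");cv2.imwrite("pics/w6.png",w["image"])
t=snap("top");c0=onz(t,218.3,200.3,.05);print(c0,proj(w,c0))
print([(d["location"],d["p"]) for d in robot.find_in("stirrer",w)])
E
```

```text
time: 18.93
eef_pos: [0.4002, 0.1388, 0.2057]
eef_rot: [-0.0, 0.868, 0.497, -0.001]
ft_force: [-0.1, 0.2, -1.0]
finger_gap: 0.0503
gripper_force: 21.3
[0.40020487 0.13877664 0.20570165] [ 1.75076431e-01 -2.18423547e-01 -2.00701071e-01  1.59089234e+00
  1.46370934e-04  2.27623719e+00]
[0.54168736 0.14508092 0.05      ] [453.76482483  99.95729336]
[([0.5374, 0.1552, 0.0441], 0.59)]
```

View pics/w6.png

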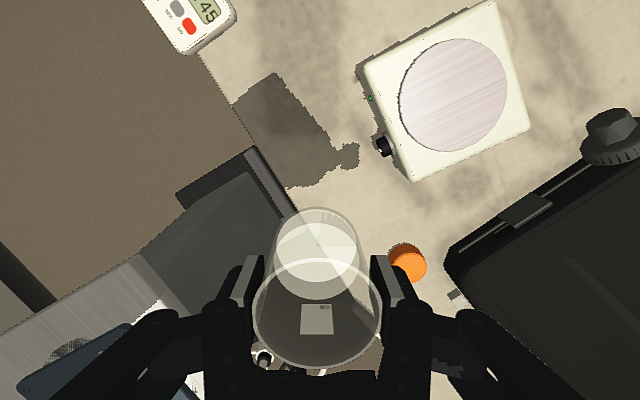

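w6: the plate centre is about (453.5,95.5), only a few mm off the top-view prediction. The beaker hangs upright between the pads.

```bash
python3 - <<'E'
from h import *
s,p,R=st();w=snap("wrist");t=snap("top")
print(onz(w,453.5,95.5,.05),tri(w,(453.5,95.5),t,(218.3,200.3)))
g=cv2.cvtColor(w["image"],cv2.COLOR_BGR2HSV)
print(g[95,453],g[60,385],g[150,410])
X=np.array([.5425,.146,.2057]);print((R.T@(X-p)*1000).round(1))
E
```

```text
[0.5438761  0.14879434 0.05      ] (array([0.54387472, 0.14700541, 0.04507772]), np.float64(0.0036497284517490168))
[ 15  18 232] [ 28  13 252] [ 28  20 246]
[ 77.8 119.1   0.7]
```

```bash
python3 -m jog '20 30 0 0 45; 40 60 0 0 45; 60 90 0 0 45; 73 109 0 0 45; 80 119 0 0 45; 80 119 0 0 45; 80 119 30 0 45; 80 119 60 0 45; 80 119 80 0 45; 80 119 95 0 45; 80 119 105 0 45; 80 119 105 0 45; 80 119 105 0 45'
python3 - <<'E'
from h import *
s,p,R=st();print(p,s["ft_force"]);w=snap("wrist");im=w["image"].copy()
for r,z,c in((.047,.05,(.543,.147)),(.026,p[2]-.031,(p-R[:,0]*.0015)[:2])):
  for a in np.linspace(0,6.28,90): u=proj(w,(c[0]+r*np.cos(a),c[1]+r*np.sin(a),z));cv2.circle(im,tuple(int(k) for k in u),0,(0,0,255),-1)
cv2.imwrite("pics/w7.png",im)
E
```

```text
time: 20.27
eef_pos: [0.5438, 0.1479, 0.1016]
eef_rot: [-0.0, 0.867, 0.498, -0.0]
ft_force: [0.1, 0.1, -0.7]
finger_gap: 0.0504
gripper_force: 21.4
[0.54375253 0.14791254 0.10157589] [ 0.05606112  0.06716061 -0.68192207]
```

View pics/w7.png

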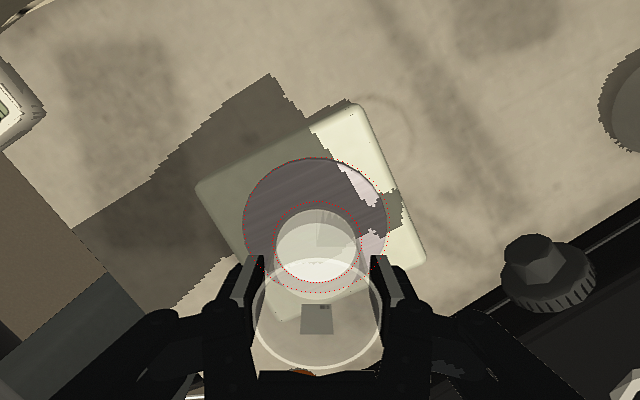

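w7: the predicted plate circle lies on the plate (centre about 316,225), and the beaker foot (317,245) is over its centre at the current height. Lowering.

```bash
python3 -m jog '0 0 8 0 45; 0 0 14 0 45; 0 0 18 0 45; 0 0 20 0 45; 0 0 20 0 45; 0 0 20 0 45; 0 0 20 0 45'
```

```text
time: 20.9
eef_pos: [0.5445, 0.1478, 0.0812]
eef_rot: [0.0, 0.867, 0.498, 0.0]
ft_force: [-0.3, 0.1, -0.4]
finger_gap: 0.0504
gripper_force: 21.4
```

```bash
python3 -m jog '0 0 1 0 45; 0 0 1 0 45; 0 0 1 0 45; 0 0 1 0 45'
```

```text
time: 21.23
eef_pos: [0.5446, 0.1479, 0.0812]
eef_rot: [0.0, 0.867, 0.498, 0.0]
ft_force: [-2.5, 0.7, 5.2]
finger_gap: 0.0504
gripper_force: 21.9
```

```bash
python3 -m jog '0 0 0 0 52; 0 0 0 0 58; 0 0 0 0 66; 0 0 0 0 75; 0 0 0 0 75; 0 0 0 0 75; 0 0 -15 0 75; 0 0 -40 0 75; 0 0 -75 0 75; 0 0 -110 0 75; 0 0 -110 0 75; 0 0 -110 0 75'
python3 - <<'E'
from h import *
s,p,R=st();print(p,s["ft_force"]);w=snap("wrist");im=w["image"].copy()
for r,z in((.047,.05),(.026,.05),(.026,.116)):
  for a in np.linspace(0,6.28,90): u=proj(w,(.543+r*np.cos(a),.147+r*np.sin(a),z));cv2.circle(im,tuple(int(k) for k in u),0,(0,0,255),-1)
cv2.imwrite("pics/w8.png",im)
for X in((.40,.14,.2),(.27,.14,.2),(.26,0,.2),(.26,-.15,.2)): print(X,(R.T@(np.array(X)-p)*1000).round())
E
```

```text
time: 22.23
eef_pos: [0.5467, 0.1482, 0.194]
eef_rot: [0.001, 0.867, 0.498, 0.003]
ft_force: [0.7, 0.2, -0.9]
finger_gap: 0.0752
gripper_force: 0.0
[0.54665384 0.14817388 0.19398523] [ 0.70988902  0.15258245 -0.94842433]
(0.4, 0.14, 0.2) [ -81. -122.   -7.]
(0.27, 0.14, 0.2) [-147. -235.   -8.]
(0.26, 0, 0.2) [-273. -173.   -8.]
(0.26, -0.15, 0.2) [-402.  -97.   -8.]
```

View pics/w8.png

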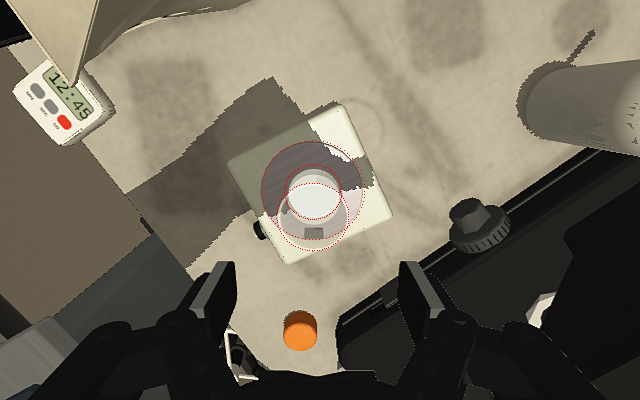

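w8: the beaker stands upright and centred on the plate, with rim and foot coinciding with the predicted circles (313,216 / 313,192). Returning for the bottles.

```bash
python3 -m jog '-15 -22 -10 0 75; -33 -50 -20 0 75; -50 -76 -30 0 75; -66 -101 -40 0 75; -82 -126 -40 0 75; -98 -152 -40 0 75; -114 -178 -40 0 75; -131 -206 -40 0 75; -150 -228 -40 0 75; -175 -222 -40 0 75; -203 -208 -40 0 75; -231 -194 -40 0 75; -259 -180 -40 0 75; -287 -165 -40 0 75; -315 -148 -40 0 75; -344 -131 -40 0 75; -373 -114 -40 0 75; -402 -97 -40 0 75; -402 -97 -40 0 75; -402 -97 -40 0 75'
python3 -m jog '0 0 0 7 75; 0 0 0 14 75; 0 0 0 21 75; 0 0 0 28 75; 0 0 0 35 75; 0 0 0 42 75; 0 0 0 49 75; 0 0 0 56 75; 0 0 0 60 75; 0 0 0 60 75; 0 0 0 60 75; 0 0 0 60 75'
python3 - <<'E'
from h import *
s,p,R=st();print(p,R)
for X in((.30,-.3,.234),(.36,-.425,.234),(.4913,-.4255,.234)): print(X,(R.T@(np.array(X)-p)*1000).round())
E
```

```text
time: 23.95
eef_pos: [0.2566, -0.1507, 0.2283]
eef_rot: [-0.002, 0.869, 0.495, -0.001]
ft_force: [-0.3, 0.4, -0.3]
finger_gap: 0.0749
gripper_force: 0.0
time: 24.95
eef_pos: [0.2577, -0.1492, 0.2299]
eef_rot: [-0.0, 1.0, -0.001, -0.0]
ft_force: [0.6, 0.9, 1.1]
finger_gap: 0.0751
gripper_force: 0.0
[ 0.2577184  -0.14922411  0.22988358] [[ 9.99997026e-01 -2.37398816e-03 -5.58436534e-04]
 [-2.37355710e-03 -9.99996886e-01  7.71305201e-04]
 [-5.60265864e-04 -7.69977426e-04 -9.99999547e-01]]
(0.3, -0.3, 0.234) [ 43. 151.  -4.]
(0.36, -0.425, 0.234) [103. 276.  -4.]
(0.4913, -0.4255, 0.234) [234. 276.  -4.]
```

```bash
python3 -m jog '8 28 -2 0 75; 17 58 -4 0 75; 26 90 -4 0 75; 35 122 -4 0 75; 48 155 -4 0 75; 62 187 -4 0 75; 78 219 -4 0 75; 95 249 -4 0 75; 118 268 -4 0 75; 145 275 -4 0 75; 172 276 -4 0 75; 199 276 -4 0 75; 222 276 -4 0 75; 234 276 -4 0 75; 234 276 -4 0 75; 234 276 -4 0 75; 234 276 -4 0 75'
python3 - <<'E'
from m import *; np.set_printoptions(precision=4,suppress=True)
s,p,R=st();print(p,R);c=snap("wrist");cv2.imwrite("pics/w9.png",c["image"])
for g in((.4913,-.4255,.145),(.41,-.432,.107)):
    print(blob(c,proj(c,g)),cyl(c,*g,.0195,.026))
    B=blob(c,proj(c,g))[0]
    r=least_squares(lambda v:cyl(c,v[0],v[1],g[2],.0195,.026)[0]-B,g[:2]);print(r.x)
E
```

```text
time: 26.37
eef_pos: [0.4896, -0.4272, 0.2341]
eef_rot: [-0.0, 1.0, -0.003, -0.001]
ft_force: [-0.0, -0.5, 0.2]
finger_gap: 0.0748
gripper_force: 0.0
[ 0.4896 -0.4272  0.2341] [[ 1.     -0.0052 -0.0011]
 [-0.0052 -1.      0.0005]
 [-0.0011 -0.0005 -1.    ]]
(array([313.9797, 203.5924]), np.int32(2311)) (array([315.3916, 201.7273]), 2345.468980047386)
[ 0.4898 -0.4244]
(array([322.5063, 271.1816]), np.int32(1580)) (array([322.8554, 268.7862]), 1648.8595407658722)
[ 0.4074 -0.4317]
```

```bash
python3 -m jog '1 -2 40 0 75; 1 -2 80 0 75; 1 -2 105 0 75; 1 -2 115 0 75; 1 -2 115 0 75; 1 -2 115 0 60; 1 -2 115 0 40; 1 -2 115 0 25; 1 -2 115 0 25; 1 -2 115 0 25; 1 -2 115 0 25; 1 -2 115 0 25' 40
python3 -m jog '0 0 -10 0 25; 0 0 -30 0 25; 0 0 -65 0 25; 0 0 -65 0 25;0 0 -65 0 25'
```

```text
time: 27.42
eef_pos: [0.4926, -0.4266, 0.1231]
eef_rot: [0.002, 1.0, -0.003, 0.002]
ft_force: [0.2, 1.3, 7.1]
finger_gap: 0.0376
gripper_force: 40.6
time: 27.83
eef_pos: [0.4925, -0.427, 0.1877]
eef_rot: [0.002, 1.0, -0.003, 0.002]
ft_force: [0.3, -0.8, -3.9]
finger_gap: 0.0374
gripper_force: 41.0
```

```bash
python3 -m jog '-3 -22 0 0 25; -6 -45 0 0 25; -10 -70 0 0 25; -14 -95 0 0 25; -18 -118 0 0 25; -20 -132 0 0 25; -20 -132 0 0 25; -20 -132 0 0 25; -20 -132 20 0 25; -20 -132 40 0 25; -20 -132 40 0 25; -20 -132 40 0 25'
python3 - <<'E'
from m import *; np.set_printoptions(precision=4,suppress=True)
s,p,R=st();print(p);c=snap("wrist");zt=p[2]-.120+.142
B=blob(c,proj(c,(p[0],p[1],zt)));print(B,cyl(c,p[0],p[1],zt,.0195,.026),cyl(c,.4713,-.2949,zt,.0195,.026))
r=least_squares(lambda v:cyl(c,v[0],v[1],zt,.0195,.026)[0]-B[0],p[:2]);print(r.x)
im=c["image"].copy()
for r,z,q in((.036,.008,(.4713,-.2949)),(.034,p[2]-.12,(.4713,-.2949)),(.036,.008,(.5483,-.2945))):
  for a in np.linspace(0,6.28,90): u=proj(c,(q[0]+r*np.cos(a),q[1]+r*np.sin(a),z));cv2.circle(im,tuple(int(k) for k in u),0,(0,0,255),-1)
cv2.imwrite("pics/w10.png",im)
E
```

```text
time: 28.83
eef_pos: [0.4705, -0.2932, 0.1419]
eef_rot: [-0.001, 1.0, -0.003, -0.002]
ft_force: [0.2, 0.2, -3.4]
finger_gap: 0.0374
gripper_force: 41.4
[ 0.4705 -0.2932  0.1419]
(array([316.4817, 285.3402]), np.int32(7198)) (array([318.2528, 280.0709]), 7348.879926353227) (array([322.0451, 278.5498]), 7363.467712681973)
[ 0.4677 -0.2924]
```

View pics/w10.png

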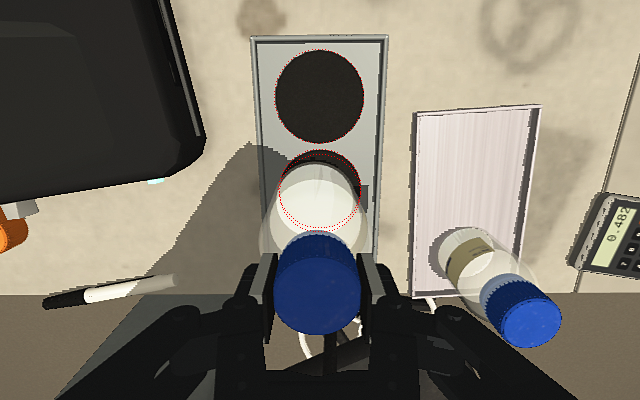

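w10: the predicted pad circles lie exactly on the pads (back 319,96; middle 320,190). The bottle hangs about 3 mm short, so I'll correct and lower.

```bash
python3 -m jog '2 2 2 0 25; 2 2 6 0 25; 2 2 10 0 25; 2 2 12 0 25; 2 2 12 0 25; 2 2 12 0 25; 2 2 12 0 25'
```

```text
time: 29.47
eef_pos: [0.474, -0.2954, 0.1325]
eef_rot: [0.0, 1.0, -0.003, 0.0]
ft_force: [-0.0, 0.3, -2.9]
finger_gap: 0.0373
gripper_force: 41.5
```

```bash
python3 -m jog '0 0 1 0 25; 0 0 2 0 25; 0 0 2 0 25; 0 0 2 0 25'
```

```text
time: 29.8
eef_pos: [0.4739, -0.2953, 0.1303]
eef_rot: [-0.0, 1.0, -0.003, -0.0]
ft_force: [0.1, 0.4, -2.3]
finger_gap: 0.0378
gripper_force: 41.5
```

```bash
python3 -m jog '0 0 1 0 25; 0 0 2 0 25; 0 0 3 0 25; 0 0 3 0 25; 0 0 3 0 25'
```

```text
time: 30.22
eef_pos: [0.4742, -0.2955, 0.1282]
eef_rot: [0.0, 1.0, -0.003, 0.001]
ft_force: [-1.5, 1.8, 1.4]
finger_gap: 0.0374
gripper_force: 41.9
```

```bash
python3 -m jog '0 0 1 0 45; 0 0 1 0 60; 0 0 0 0 75; 0 0 0 0 75; 0 0 -10 0 75; 0 0 -30 0 75; 0 0 -60 0 75; 0 0 -80 0 75; -15 30 -80 0 75; -30 62 -80 0 75; -45 95 -80 0 75; -58 122 -70 0 75; -65 136 -50 0 75; -65 136 -30 0 75; -65 136 -30 0 75; -65 136 -30 0 75; -65 136 -30 0 75'
python3 - <<'E'
from m import *; np.set_printoptions(precision=4,suppress=True)
s,p,R=st();print(p);c=snap("wrist")
for g in((.409,-.4317,.107),(.4713,-.2949,.15)):
    B=blob(c,proj(c,g));r=least_squares(lambda v:cyl(c,v[0],v[1],g[2],.0195,.026)[0]-B[0],g[:2]);print(B,r.x)
E
```

```text
time: 31.63
eef_pos: [0.4087, -0.431, 0.1587]
eef_rot: [0.0, 1.0, -0.003, 0.0]
ft_force: [-0.1, -0.7, 1.0]
finger_gap: 0.0754
gripper_force: 0.0
[ 0.4087 -0.431   0.1587]
(array([318.7127, 222.2295]), np.int32(3129)) [ 0.4081 -0.4317]
(array([ 42.0302, 135.5782]), np.int32(6958)) [ 0.4706 -0.2968]
```

```bash
python3 -m jog '0 0 35 0 75; 0 0 60 0 75; 0 0 73 0 75; 0 0 79 0 75; 0 0 79 0 75; 0 0 79 0 60; 0 0 79 0 40; 0 0 79 0 25; 0 0 79 0 25; 0 0 79 0 25; 0 0 79 0 25; 0 0 79 0 25' 30
python3 -m jog '0 0 -10 0 25; 0 0 -30 0 25; 0 0 -65 0 25; 0 0 -65 0 25;0 0 -65 0 25'
```

```text
time: 32.68
eef_pos: [0.4092, -0.4323, 0.081]
eef_rot: [0.002, 1.0, -0.003, 0.002]
ft_force: [0.0, -0.2, 6.4]
finger_gap: 0.0377
gripper_force: 28.8
time: 33.1
eef_pos: [0.4093, -0.4327, 0.1466]
eef_rot: [0.002, 1.0, -0.003, 0.002]
ft_force: [0.5, 0.5, -2.0]
finger_gap: 0.0377
gripper_force: 28.3
```

```bash
python3 -m jog '-2 -22 0 0 25; -5 -45 0 0 25; -8 -70 0 0 25; -11 -95 0 0 25; -14 -120 0 0 25; -15 -137 0 0 25; -15 -137 0 0 25; -15 -137 0 0 25; -15 -137 20 0 25; -15 -137 40 0 25; -15 -137 46 0 25; -15 -137 46 0 25; -15 -137 46 0 25'
python3 - <<'E'
from m import *; np.set_printoptions(precision=4,suppress=True)
s,p,R=st();print(p,s["ft_force"]);c=snap("wrist");zt=p[2]-.078+.104
B=blob(c,proj(c,(p[0],p[1],zt)))
r=least_squares(lambda v:cyl(c,v[0],v[1],zt,.0195,.026)[0]-B[0],p[:2]);print(B,r.x)
im=c["image"].copy()
for r,z,q in((.036,.008,(.3944,-.2953)),(.034,.008,(.4713,-.2949)),(.0195,.15,(.4713,-.2949)),(.036,.008,(.5483,-.2945))):
  for a in np.linspace(0,6.28,90): u=proj(c,(q[0]+r*np.cos(a),q[1]+r*np.sin(a),z));cv2.circle(im,tuple(int(k) for k in u),0,(0,0,255),-1)
cv2.imwrite("pics/w11.png",im)
E
```

```text
time: 34.18
eef_pos: [0.3935, -0.2942, 0.0968]
eef_rot: [-0.0, 1.0, -0.003, -0.001]
ft_force: [0.7, 0.8, -0.9]
finger_gap: 0.0383
gripper_force: 29.2
[ 0.3935 -0.2942  0.0968] [ 0.7062  0.8179 -0.8906]
(array([316.6169, 287.4941]), np.int32(7406)) [ 0.3921 -0.2934]
```

View pics/w11.png

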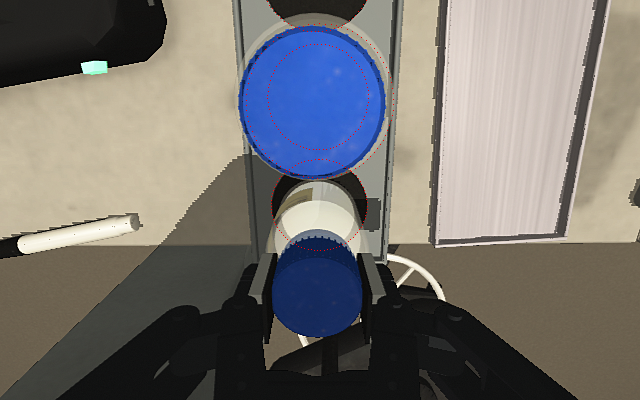

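w11: the tall cap (312,102) coincides with its original circle, and the small bottle hangs over the front pad about 2 mm short. Correcting and lowering.

```bash
python3 -m jog '2 1 3 0 25; 2 1 7 0 25; 2 1 10 0 25; 2 1 10 0 25; 2 1 10 0 25'
```

```text
time: 34.65
eef_pos: [0.3958, -0.2948, 0.0871]
eef_rot: [-0.0, 1.0, -0.003, -0.0]
ft_force: [0.4, -0.9, -1.4]
finger_gap: 0.0374
gripper_force: 29.2
```

```bash
python3 -m jog '0 0 1 0 25; 0 0 2 0 25; 0 0 2 0 25; 0 0 2 0 25'
```

```text
time: 34.98
eef_pos: [0.3962, -0.2952, 0.0862]
eef_rot: [0.0, 1.0, -0.003, 0.0]
ft_force: [-1.0, 0.7, 3.1]
finger_gap: 0.0377
gripper_force: 30.1
```

Contact. Releasing, rising and backing off to verify.

```bash
python3 -m jog '0 0 0 0 45; 0 0 0 0 60; 0 0 0 0 75; 0 0 0 0 75; 0 0 -10 0 75; 0 0 -30 0 75; 0 0 -65 0 75; 0 0 -105 0 75; 0 0 -145 0 75; 0 0 -185 0 75; 0 0 -225 0 75; 0 0 -260 0 75; 10 15 -276 0 75; 30 30 -276 0 75; 36 30 -276 0 75; 36 30 -276 0 75; 36 30 -276 0 75; 36 30 -276 0 75'
python3 - <<'E'
from m import *; np.set_printoptions(precision=4,suppress=True)
s,p,R=st();print(p,s["ft_force"]);c=snap("wrist");cv2.imwrite("pics/w12.png",c["image"])
for g in((.3944,-.2953,.1146),(.4713,-.2949,.151)):
    B=blob(c,proj(c,g));r=least_squares(lambda v:cyl(c,v[0],v[1],g[2],.0195,.026)[0]-B[0],g[:2]);print(B,r.x,g[:2])
t=snap("top")
print([(np.round(d["location"],3),round(d["p"],2)) for n in("beaker","spare_cap","slide_case","timer") for d in robot.find_in(n,t)[:1]])
E
```

```text
time: 36.48
eef_pos: [0.4311, -0.3244, 0.3612]
eef_rot: [-0.0, 1.0, -0.003, -0.001]
ft_force: [-1.0, -1.3, 0.5]
finger_gap: 0.0748
gripper_force: 0.0
[ 0.4311 -0.3244  0.3612] [-0.9698 -1.3171  0.5136]
(array([294.631 , 191.0583]), np.int32(840)) [ 0.3958 -0.2953] (0.3944, -0.2953)
(array([287.9973, 134.3928]), np.int32(1110)) [ 0.4712 -0.2928] (0.4713, -0.2949)
[(array([0.544, 0.15 , 0.069]), 0.67), (array([ 0.436, -0.004,  0.025]), 0.62), (array([ 0.71 , -0.351,  0.026]), 0.78), (array([0.375, 0.329, 0.021]), 0.69)]
```

View pics/w12.png

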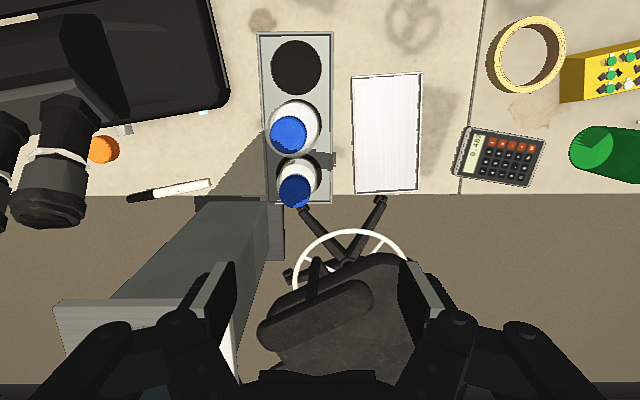

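w12: both bottles stand upright on their own pads (caps 288,134 and 295,191), within about 2 mm of where they started. The bystanders are unmoved and the beaker is on the stirrer. Handing in.

```bash
python3 -c "
from cell import robot
print(robot.close_job())"
```

```text
the job is handed in; nothing more can be done
None
```

I handed the job in at about 36 s of robot time: the beaker stands in the middle of the stirrer plate, both bottles measured within about 2 mm of where they started, and the cap, slide box and timer are unmoved; no verdict was returned.

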